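# Put the hole saws back in their fitted inserts

## Robot

A 7-joint arm with a two-finger parallel gripper is mounted at the origin on the work surface. World frame = base frame: x ahead of the robot, y to its left, z up, the work surface at z = 0. Lengths are in m, angles in rad, forces in N, time in s.
With the tool pointing down it reaches from about 0.425 to 0.875 m from the base axis. Payload 4.7 kg.
Tool frame: the origin (TCP) lies between the finger pads; the fingertips stand 22 mm ahead of it and the grasp point (between the pads) lies 3 mm ahead of it; z points along the fingers, y is the line along which they close (so a half turn about z gives the same grasp; the last joint's range is limited). The gripper opens to 87 mm and grips with 3 to 60 N. Pads are 19 mm wide; open, the fingers measure 117 mm over their backs; the gripper's body (75 mm by 190 mm) begins 51 mm behind the grasp point.
Start: joints at [1.247, 0.321, -0.07, 1.45, 0.023, 1.371, -0.057], TCP at [0.215, -0.613, 0.245] pointing down, gripper open.
Joint ranges: [-2.86, 2.86], [-0.3, 2.09], [-1.38, 1.24], [0.06, 2.45], [-1.56, 4.7], [0.09, 2.05], [-2.69, 2.69]. Speed limits (rad/s): [2.57, 2.57, 3.14, 3.14, 3.14, 3.14, 3.14].

## Interface

Orientations are given as a unit quaternion [w, x, y, z].
In Python, from rig import arm, viewer, sign_off, finder gives the robot as it stands.
- The arm moves only by the tool drive_tool, never from a script. Its argument "series" is a list that holds one entry, the list of rows, each a list of 7 numbers: the shift along the world's x, y, z in mm, then the turn, a rotation vector about the world's x, y, z in degrees, then the finger opening in mm, from 0 to 87. In form: [[[tx, ty, tz, ax, ay, az, gripper], ...]]. A call has 1 to 12 rows; each row shifts and turns the commanded pose from where the row before left it; what a row does not reach is not made up. A row lasts 1/10 s, in which the tool goes at most 50 mm and 8.59 degrees, less where a joint would pass 70% of its speed; a pose out of reach is approached as far as the arm can. A call is refused whole if a number of a shift passes 50 or a number of a turn 8.59, either way. A call with a gripper value outside its range is refused whole. The fingers move at their own pace and stop on an object; "newtons" is the grip in N (left out, the last holds). Time passes only in rows, so rows that do not move let the fingers close. It gives the time, the measured TCP pose, the force, the opening and the grip force at its end, in the units of the state.
- arm.observe(): the state, without advancing time (a new reading comes with each control period).
- viewer.get_image(name): name is "scene" or "top" or "wrist"; returns the picture (384x512x3 uint8, blue, green, red); there is no depth.
- viewer.camera_info(name): a dict with "intrinsics" (3x3 intrinsics, pixels), "eye" and "attitude" of the camera in the world; the wrist camera has in their place "tool_from_camera" (4x4, takes a point from camera to tool coordinates, whose origin is the TCP and whose axes are the flange's). Camera axes: x right, y up, looking along -z (the intrinsics and any distortion apply to the point x, -y, -z); pixel columns grow to the right and rows downward; lengths in m; the calibration is good to about 2 mm. The wrist camera is an equidistant fisheye: a pixel r from the principal point sees the ray r / f radians off the axis. A picture is of the moment at which its call begins: read the wrist's pose just before it. camera_info takes no time and is no camera call.
- sign_off(): hands the job in; it is judged then, once.
Trained networks look in the newest picture that a camera, given by its name, has taken for a name from the list of things; names that differ only in an ending like _2 or _b are one class to them, and where a whole thing is asked for, a point or a joint stands for the part that bears it (a point fixed in the world has none). Each returns a list of dicts, best first, with "confidence" (0 to 1); they miss things now and then, are a little off and sometimes report something else, mostly with a low value. They report only what shows in the picture. A call takes as long as a camera call. They do not tell look-alikes from the thing itself.
- finder.boxes_of(target, camera): "location" ([row, column] as shares, 0 to 1, of the picture: columns of its width, rows of its height, amid what is visible of it).
- finder.regions_of(target, camera): "region" (384x512 bool, what is visible of it) and "location" ([row, column] as shares, 0 to 1, of the picture: columns of its width, rows of its height, amid what is visible of it).
- finder.pinpoint(target, camera): "location" ([row, column] as shares, 0 to 1, of the picture: columns of its width, rows of its height: a listed point, or the origin of a listed thing).
The state is a dict: "time_s": time; "q": joint angles; "qvel": joint speeds; "joint_torque": joint torques, N m; "ee_pos": TCP position; "tcp_rot": TCP orientation; "contact_force": force on the tool from outside, world axes, zero at the start; "wrist_torque": the same for the moment, N m; "grip_width": opening from 0.0 (shut) to 1.0 (fully open); "finger_force": force on a finger pad.
Only numpy, scipy, OpenCV 4.12 (cv2) and the standard library are available. Lean on these libraries where they do the work, as an engineer would, in place of code of your own. Each camera call takes 0.05 s, during which the arm holds its last target. There are 200 camera calls.

## Task

The drilling is done: move the four hole saws from the dowel board to the storage tray, each into the insert with its own recess - the smallest saw in the smallest recess, and so on up to the largest in the largest. Carry them upright, teeth down, and set each one down on the floor of its recess without dropping it or knocking any saw over; leave all four standing there.

Things in the scene. Friction and masses are not known exactly. Their poses are not given: they have to be found in the camera images.
- saw_22: Hole saw, 22 mm outside diameter: bare-steel cup 50 mm tall, closed flat end (with arbor hole) up, open toothed rim down, about 60 g. Origin: centre of the toothed rim; z up along its axis, closed end at z = +50 mm; yaw means nothing. It stands loosely over a dowel of the dowel board, rim on the board; lift it 25 mm straight up to clear the dowel.
- saw_30: Hole saw, 30 mm outside diameter: bare-steel cup 50 mm tall, closed flat end (with arbor hole) up, open toothed rim down, about 90 g. Origin: centre of the toothed rim; z up along its axis, closed end at z = +50 mm; yaw means nothing. It stands loosely over a dowel of the dowel board, rim on the board; lift it 25 mm straight up to clear the dowel.
- saw_38: Hole saw, 38 mm outside diameter: bare-steel cup 50 mm tall, closed flat end (with arbor hole) up, open toothed rim down, about 120 g. Origin: centre of the toothed rim; z up along its axis, closed end at z = +50 mm; yaw means nothing. It stands loosely over a dowel of the dowel board, rim on the board; lift it 25 mm straight up to clear the dowel.
- saw_48: Hole saw, 48 mm outside diameter: bare-steel cup 50 mm tall, closed flat end (with arbor hole) up, open toothed rim down, about 160 g. Origin: centre of the toothed rim; z up along its axis, closed end at z = +50 mm; yaw means nothing. It stands loosely over a dowel of the dowel board, rim on the board; lift it 25 mm straight up to clear the dowel.
- insert_22: Pale plywood insert block, 74 x 74 x 20 mm, with one round blind recess of 38 mm diameter, 8 mm deep, felt-floored (grey), in the middle of its top: home of the 22 mm saw. Origin: centre of its underside; top at z = +20 mm, recess floor at z = +12 mm. Fixed in the tray (underside 9 mm above the bench); its x axis runs along the row.
- insert_30: Pale plywood insert block, 74 x 74 x 20 mm, with one round blind recess of 46 mm diameter, 8 mm deep, felt-floored (grey), in the middle of its top: home of the 30 mm saw. Origin: centre of its underside; top at z = +20 mm, recess floor at z = +12 mm. Fixed in the tray (underside 9 mm above the bench); its x axis runs along the row.
- insert_38: Pale plywood insert block, 74 x 74 x 20 mm, with one round blind recess of 54 mm diameter, 8 mm deep, felt-floored (grey), in the middle of its top: home of the 38 mm saw. Origin: centre of its underside; top at z = +20 mm, recess floor at z = +12 mm. Fixed in the tray (underside 9 mm above the bench); its x axis runs along the row.
- insert_48: Pale plywood insert block, 74 x 74 x 20 mm, with one round blind recess of 64 mm diameter, 8 mm deep, felt-floored (grey), in the middle of its top: home of the 48 mm saw. Origin: centre of its underside; top at z = +20 mm, recess floor at z = +12 mm. Fixed in the tray (underside 9 mm above the bench); its x axis runs along the row.
- dowel_board: Plank 330 x 80 x 22 mm, fixed on the bench, holding the saws at the start. Origin: centre of its underside. Four dowels, 8 mm thick, 22 mm tall, in a row along its x axis, 75 mm apart (x = -112.5 to 112.5 mm). Which saw is on which dowel varies; each has a few mm of play. Beside the row, within 60 mm of its middle line, nothing stands.
- tray: Dark wooden tray 318 x 92 mm, fixed on the bench, 9 mm floor, rims 16 mm high; the four inserts lie in it in a row along its x axis, 75 mm apart, in varying order. Origin: centre of its underside. Board and tray lie one left and one right of the robot's middle line, either way round; low clutter (up to 25 mm) lies between them.
There are look-alikes about, which are no part of the job. What is shaped like the saw_22 but purple or yellow is not meant.

How it is judged:
By the outcome, as a careful person would: the job done as asked, in the order asked, and still so for the second after the job is handed in, with the robot touching nothing.
It also fails if it takes over 120 s, if anything falls off the work surface, if the arm or the gripper's body presses on something with over 40 N, if the wrist force passes 120 N, or if a joint passes its speed limit or range.

## Working session

There is one attempt and no reset: what is moved stays moved. The work goes in short steps, Python scripts to look and compute and a tool call to move; the robot and the scene stay as the last step left them, time stands still between calls to the robot, and variables do not carry over. Pictures are saved under pics/ and viewed, at most 14 in all, crops included, and the job is handed in when it is done.

Besides the shell and the picture viewer there is one more tool, called in YAML: its name, and indented under it one key for each argument. drive_tool: Moves the arm, as the interface text tells. Its arguments: {"type":"object","properties":{"series":{"type":"array"},"newtons":{"type":"number"}},"required":["series"]}

```bash
mkdir -p pics; cat > h.py <<'E'
import numpy as np, cv2
from rig import arm, viewer, sign_off, finder
def ray(cam,u,v):
    ci=viewer.camera_info(cam);K=np.array(ci["intrinsics"])
    return ci,K
E
python3 - <<'E'
from h import *
s=arm.observe(); print({k:np.round(v,3) for k,v in s.items()})
for c in ["scene","top","wrist"]:
    print(c,viewer.camera_info(c))
for c in ["scene","top"]:
    cv2.imwrite(f"pics/{c}0.png",viewer.get_image(c))
    for t in ["saw_22","saw_30","saw_38","saw_48","insert_22","insert_30","insert_38","insert_48","dowel_board","tray"]:
        print(c,t,[(np.round(np.array(d["location"])*[384,512],1).tolist(),round(d["confidence"],2)) for d in finder.pinpoint(t,c)][:4])
E
```

```text
{'time_s': np.float64(0.0), 'q': array([ 1.247,  0.322, -0.07 ,  1.452,  0.023,  1.371, -0.057]), 'qvel': array([-0.   ,  0.001, -0.001,  0.001, -0.001,  0.   , -0.001]), 'joint_torque': array([-0.0000e+00, -4.9129e+01, -4.0400e-01, -3.1253e+01, -6.4000e-02,
        4.4000e-02,  0.0000e+00]), 'ee_pos': array([ 0.215, -0.613,  0.243]), 'tcp_rot': array([-0.001,  0.986,  0.168, -0.   ]), 'contact_force': array([ 0.584,  1.104, -0.004]), 'wrist_torque': array([ 0.049, -0.022, -0.021]), 'finger_force': np.float64(0.0), 'grip_width': np.float64(0.995)}
scene {'intrinsics': array([[481.99762237,   0.        , 259.44373418],
       [  0.        , 481.99762237, 192.24753358],
       [  0.        ,   0.        ,   1.        ]]), 'eye': array([ 1.13787028, -0.21503827,  0.75500962]), 'attitude': array([0.74921377, 0.28870613, 0.204881  , 0.55977788])}
top {'intrinsics': array([[379.43013555,   0.        , 254.44212519],
       [  0.        , 379.43013555, 186.29595207],
       [  0.        ,   0.        ,   1.        ]]), 'eye': array([ 0.49045144, -0.0330663 ,  0.87514553]), 'attitude': array
[... 1789 characters left out ...]
 [([255.9, 140.4], 0.71), ([123.9, 237.0], 0.7), ([180.3, 215.2], 0.69), ([192.9, 164.5], 0.68)]
top saw_48 [([255.9, 140.4], 0.71), ([123.9, 237.0], 0.7), ([180.3, 215.2], 0.69), ([192.9, 164.5], 0.68)]
top insert_22 [([187.0, 332.5], 0.94), ([218.3, 331.6], 0.72), ([154.7, 332.6], 0.72), ([257.1, 328.4], 0.65)]
top insert_30 [([187.0, 332.5], 0.94), ([218.3, 331.6], 0.72), ([154.7, 332.6], 0.72), ([257.1, 328.4], 0.65)]
top insert_38 [([187.0, 332.5], 0.94), ([218.3, 331.6], 0.72), ([154.7, 332.6], 0.72), ([257.1, 328.4], 0.65)]
top insert_48 [([187.0, 332.5], 0.94), ([218.3, 331.6], 0.72), ([154.7, 332.6], 0.72), ([257.1, 328.4], 0.65)]
top dowel_board [([210.1, 160.7], 0.79)]
top tray []
```

View pics/top0.png

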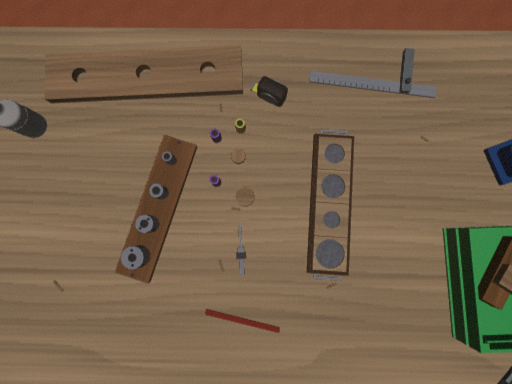

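View pics/scene0.png

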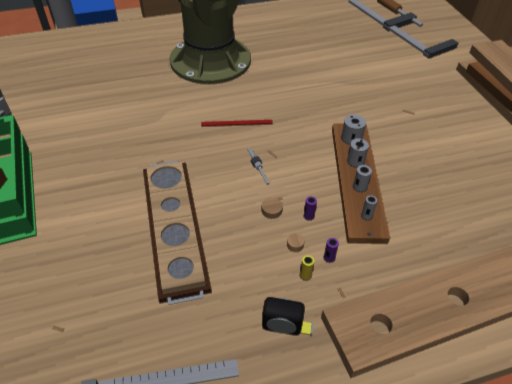

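The top view shows the dowel board at left with four steel saws at (col,row) ≈ (167,157), (157,191), (145,224), (132,258), growing in size downward. The tray at right has recesses at (334,153), (333,186), (332,220) and (330,254). The purple cups at (215,135) and (215,181) and the yellow one at (240,125) stand loose on the bench and are look-alikes. The steel saw at (167,157) on the board is saw_22.

```bash
cat > h.py <<'E'
import numpy as np, cv2
from scipy.spatial.transform import Rotation as R
from rig import arm, viewer, sign_off, finder
def rot(q): q=np.asarray(q); return R.from_quat([q[1],q[2],q[3],q[0]])
def toplane(cam,rc,z):
    ci=viewer.camera_info(cam);K=np.array(ci["intrinsics"]);r,c=rc
    d=np.array([(c-K[0,2])/K[0,0],-(r-K[1,2])/K[1,1],-1.0]); d=rot(ci["attitude"]).apply(d)
    e=np.array(ci["eye"]); return e+d*(z-e[2])/d[2]
def wristplane(rc,z,s):
    ci=viewer.camera_info("wrist");K=np.array(ci["intrinsics"]);T=np.array(ci["tool_from_camera"]);r,c=rc
    x,y=c-K[0,2],r-K[1,2];rr=np.hypot(x,y)+1e-9;th=rr/K[0,0]
    d=np.array([np.sin(th)*x/rr,-np.sin(th)*y/rr,-np.cos(th)])
    Q=rot(s["tcp_rot"]);e=Q.apply(T[:3,3])+s["ee_pos"];d=Q.apply(T[:3,:3]@d)
    return e+d*(z-e[2])/d[2]
def dets(t,cam,kind="pinpoint"):
    return [np.array(d["location"])*[384,512] for d in getattr(finder,kind)(t,cam) if d["confidence"]>.3]
E
python3 - <<'E'
from h import *
for c in ["top","scene"]:
    im=viewer.get_image(c)
    print(c,"SAW"); 
    for d in finder.regions_of("saw_22",c):
        m=d["region"]; rc=np.array(d["location"])*[384,512]; col=im[m].mean(0)
        print(np.round(rc,1),round(d["confidence"],2),m.sum(),col.round(),"z47",toplane(c,rc,.047).round(4)[:2])
    print("pin",[(p.round(1).tolist(),toplane(c,p,.022).round(4)[:2].tolist()) for p in dets("saw_22",c)])
    print("INS",[(p.round(1).tolist(),toplane(c,p,.009).round(4)[:2].tolist()) for p in dets("insert_22",c)])
im=viewer.get_image("top");g=cv2.cvtColor(im,cv2.COLOR_BGR2HSV)
m=((g[...,1]<60)).astype(np.uint8); m[:,:300]=0;m[:,365:]=0;m[:140]=0;m[270:]=0
n,l,st,ce=cv2.connectedComponentsWithStats(m)
for i in range(1,n):
    if st[i,4]>50: 
        a=toplane("top",ce[i][::-1],.025);print(ce[i].round(1),st[i],a.round(4), "diam mm",2*np.sqrt(st[i,4]/np.pi)*(0.875-.025)/379*1000)
m=((g[...,1]<60)).astype(np.uint8); m[:,:110]=0;m[:,180:]=0;m[:140]=0;m[290:]=0
n,l,st,ce=cv2.connectedComponentsWithStats(m)
for i in range(1,n):
    if st[i,4]>20: print("saw",ce[i].round(1),st[i])
big=cv2.resize(im[130:290,100:360],(780,480),interpolation=cv2.INTER_CUBIC);cv2.imwrite("pics/topcrop.png",big)
E
```

```text
top SAW
[259.1 134. ] 0.92 539 [86. 83. 85.] z47 [0.4169 0.2326]
[224.  143.9] 0.8 354 [78. 76. 79.] z47 [0.4925 0.2146]
[191.9 159.8] 0.75 206 [74. 72. 75.] z47 [0.5632 0.1828]
[157.7 166.2] 0.45 141 [62. 62. 67.] z47 [0.6394 0.1717]
[178.5 215.1] 0.43 119 [84. 62. 84.] z47 [0.5944 0.062 ]
pin [([219.2, 149.8], [0.5035, 0.2093]), ([255.2, 141.8], [0.4235, 0.2236]), ([135.5, 218.4], [0.697, 0.0597]), ([192.2, 160.5], [0.5647, 0.1876]), ([182.1, 216.7], [0.5894, 0.0611]), ([124.9, 238.3], [0.7225, 0.0146]), ([159.7, 173.0], [0.6395, 0.1621])]
INS [([152.5, 329.6], [0.6633, -0.1973]), ([256.9, 330.2], [0.425, -0.197]), ([220.4, 331.5], [0.5068, -0.2006]), ([183.4, 332.1], [0.5914, -0.2025])]
scene SAW
[177.6 367.8] 0.74 428 [70. 70. 73.] z47 [0.565  0.1994]
[207.3 307.1] 0.69 263 [66. 35. 57.] z47 [0.6042 0.0535]
[206.3 367. ] 0.63 312 [64. 65. 69.] z47 [0.6338 0.1651]
[126.9 355.4] 0.62 579 [86. 84. 85.] z47 [0.4149 0.2399]
[150.4 356. ] 0.61 460 [77. 74. 75.] z47 [0.4852 0.2095]
[252.4 330.9] 0.6 301 [67. 39. 60.] z47 [0.7133 0.0575]
[265.4 305.4] 0.57 228 [32. 84. 92.] z47 [0.7261 0
[... 227 characters left out ...]
([212.4, 307.9], [0.5981, 0.0599])]
INS [([243.8, 177.4], [0.5918, -0.1985]), ([184.5, 167.4], [0.4369, -0.1911]), ([210.0, 172.1], [0.5077, -0.1938]), ([274.7, 179.2], [0.6593, -0.2077])]
[333.9 153.2] [324 144  20  19 306] [ 0.6586 -0.204   0.025 ] diam mm 44.26856949425549
[332.4 186. ] [321 175  24  23 432] [ 0.5837 -0.1999  0.025 ] diam mm 52.59889837899507
[330.8 219.1] [323 211  17  17 220] [ 0.5093 -0.1959  0.025 ] diam mm 37.53583794776467
[329.4 253.2] [316 239  28  29 644] [ 0.4342 -0.1924  0.025 ] diam mm 64.22109537314707
saw [168.3 157.4] [162 151  14  14 122]
saw [157.7 191. ] [149 184  19  15 208]
saw [146.1 223.2] [135 215  24  18 332]
saw [134.7 256.7] [121 245  29  24 529]
```

View pics/topcrop.png

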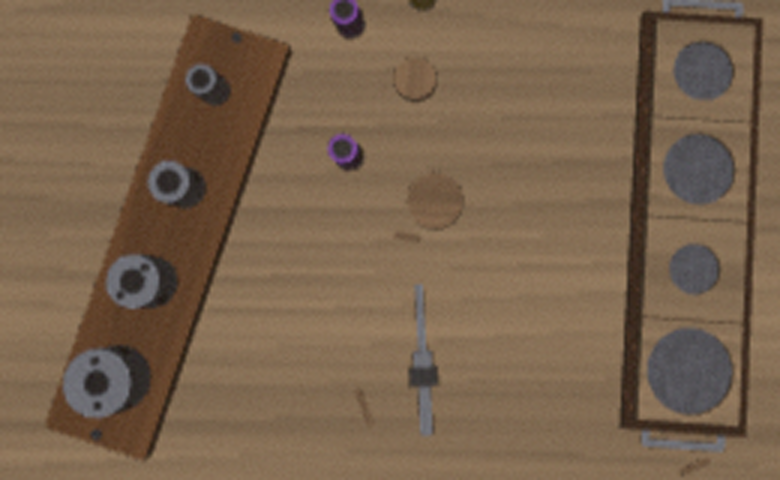

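```bash
python3 - <<'E'
from h import *
P=np.array([toplane("top",rc,.072)[:2] for rc in [(156.3,167),(190.7,156),(223.7,144.3),(257.7,132.3)]])
print(P.round(4)); print(np.linalg.norm(np.diff(P,axis=0),axis=1).round(4)); d=P[0]-P[3]; print("row deg",np.degrees(np.arctan2(d[1],d[0])))
s=arm.observe();print(s["ee_pos"],np.degrees(np.arctan2(*rot(s["tcp_rot"]).as_matrix()[[1,0],0])), s["time_s"])
E
```

```text
[[0.638  0.1639]
 [0.5634 0.1845]
 [0.4931 0.2063]
 [0.422  0.2283]]
[0.0774 0.0736 0.0744]
row deg -16.61049618609738
[ 0.21538551 -0.61329372  0.2445789 ] 19.35493147159445 1.55
```

drive_tool:
  series:
    - [[30,30,0,0,0,-4,87],[30,40,0,0,0,-4,87],[30,40,0,0,0,-4,87],[30,40,0,0,0,-4,87],[30,40,0,0,0,-4,87],[30,40,0,0,0,-4,87],[30,40,0,0,0,-4,87],[30,40,0,0,0,-4,87],[30,40,0,0,0,-4,87],[30,40,0,0,0,0,87]]

```text
time_s: 2.55
ee_pos: [0.5164, -0.2216, 0.245]
tcp_rot: [0.0, 0.989, -0.146, 0.0]
contact_force: [1.6, -0.8, -0.1]
grip_width: 1.002
finger_force: 0.0
```

drive_tool:
  series:
    - [[12,38,0,0,0,0,87],[12,39,0,0,0,0,87],[12,39,0,0,0,0,87],[12,39,0,0,0,0,87],[12,39,0,0,0,0,87],[12,39,0,0,0,0,87],[12,39,0,0,0,0,87],[12,39,0,0,0,0,87],[12,39,0,0,0,0,87],[13,36,0,0,0,0,87],[0,0,-40,0,0,0,87],[0,0,0,0,0,0,87]]

```text
time_s: 3.75
ee_pos: [0.6335, 0.1633, 0.1994]
tcp_rot: [0.002, 0.99, -0.143, -0.004]
contact_force: [-0.3, -0.9, -1.2]
grip_width: 0.996
finger_force: 0.0
```

```bash
python3 - <<'E'
from h import *
s=arm.observe(); im=viewer.get_image("wrist"); cv2.imwrite("pics/w1.png",im)
print(s["ee_pos"].round(4),np.degrees(np.arctan2(*rot(s["tcp_rot"]).as_matrix()[[1,0],0])).round(2),s["time_s"])
for d in finder.pinpoint("saw_22","wrist"):
    rc=np.array(d["location"])*[384,512]; print(rc.round(),round(d["confidence"],2),wristplane(rc,.022,s).round(4))
E
```

```text
[0.6335 0.1633 0.1994] -16.48 3.75
[ 73. 359.] 0.75 [0.7165 0.0201 0.022 ]
[237. 252.] 0.72 [0.5652 0.1859 0.022 ]
[187. 341.] 0.7 [0.5965 0.0708 0.022 ]
[175. 248.] 0.63 [0.6391 0.1689 0.022 ]
[293. 252.] 0.61 [0.4862 0.2098 0.022 ]
[104. 319.] 0.56 [0.6935 0.0728 0.022 ]
```

View pics/w1.png

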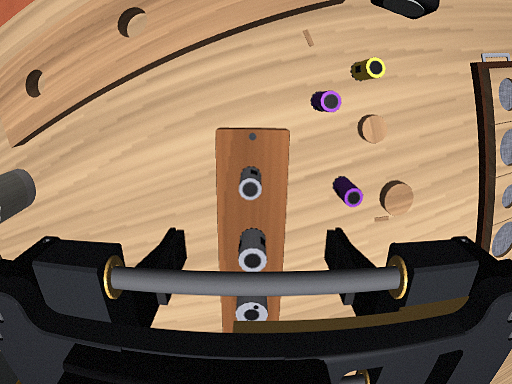

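The wrist view shows the board square to the fingers. The saw tops are at (col,row) (250,188) for saw_22 and (252,258) for saw_30, with saw_38 at (251,313). The purple and yellow look-alikes stand off to the right.

```bash
python3 - <<'E'
from h import *
s=arm.observe()
for rc in [(188,250),(258,252),(313,251)]: print(wristplane(rc,.072,s).round(4))
print(s["ee_pos"],s["time_s"])
E
```

```text
[0.6405 0.1646 0.072 ]
[0.5669 0.185  0.072 ]
[0.4947 0.2082 0.072 ]
[0.63608113 0.16144242 0.20400021] 3.85
```

drive_tool:
  series:
    - [[3,1,-30,0,0,0,70],[0,0,-30,0,0,0,60],[0,0,-30,0,0,0,60],[0,0,-25,0,0,0,60],[0,0,-20,0,0,0,60],[0,0,-10,0,0,0,60],[0,0,0,0,0,0,60],[0,0,0,0,0,0,20],[0,0,0,0,0,0,10],[0,0,0,0,0,0,10],[0,0,0,0,0,0,10],[0,0,0,0,0,0,10]]
  newtons: 15

```text
time_s: 5.05
ee_pos: [0.6396, 0.1638, 0.06]
tcp_rot: [-0.0, 0.989, -0.145, 0.0]
contact_force: [0.8, 0.3, -1.0]
grip_width: 0.321
finger_force: 0.0
```

drive_tool:
  series:
    - [[0,0,0,0,0,0,10],[0,0,0,0,0,0,10],[0,0,0,0,0,0,10],[0,0,0,0,0,0,10]]
  newtons: 15

```text
time_s: 5.45
ee_pos: [0.6395, 0.1639, 0.0597]
tcp_rot: [-0.0, 0.989, -0.145, 0.0]
contact_force: [-0.8, 0.4, 2.4]
grip_width: 0.241
finger_force: 15.0
```

drive_tool:
  series:
    - [[0,0,8,0,0,0,10],[0,0,15,0,0,0,10],[0,0,20,0,0,0,10],[0,0,20,0,0,0,10],[0,0,17,0,0,0,10],[-10,-20,0,0,0,2,10],[-13,-34,0,0,0,2,10],[-13,-34,0,0,0,2,10],[-13,-34,0,0,0,2,10],[-13,-34,0,0,0,2,10],[-13,-34,0,0,0,2,10],[-13,-34,0,0,0,1.6,10]]

```text
time_s: 6.65
ee_pos: [0.5509, -0.0616, 0.1406]
tcp_rot: [0.0, 1.0, -0.026, 0.0]
contact_force: [0.3, 0.2, -0.9]
grip_width: 0.241
finger_force: 15.0
```

drive_tool:
  series:
    - [[-13,-34,0,0,0,0,10],[-13,-34,0,0,0,0,10],[-10,-34,0,0,0,0,10],[-6,-20,0,0,0,0,10],[0,-14,0,0,0,0,10],[0,0,-15,0,0,0,10],[0,0,-25,0,0,0,10],[0,0,-10,0,0,0,10],[0,0,0,0,0,0,10]]

```text
time_s: 7.55
ee_pos: [0.5084, -0.194, 0.0874]
tcp_rot: [-0.001, 1.0, -0.025, -0.002]
contact_force: [0.4, -0.4, -0.7]
grip_width: 0.237
finger_force: 15.0
```

```bash
python3 - <<'E'
from h import *
s=arm.observe(); im=viewer.get_image("top")
cv2.imwrite("pics/p1.png",cv2.resize(viewer.get_image("scene")[100:320,100:400],(750,550)))
wi=viewer.get_image("wrist");cv2.imwrite("pics/p1w.png",wi)
print(s["ee_pos"].round(4),s["grip_width"],s["finger_force"],np.degrees(np.arctan2(*rot(s["tcp_rot"]).as_matrix()[[1,0],0])).round(2),s["time_s"])
E
```

```text
[ 0.5084 -0.194   0.0874] 0.2371699992454701 14.996142598392908 -2.9 7.55
```

View pics/p1.png

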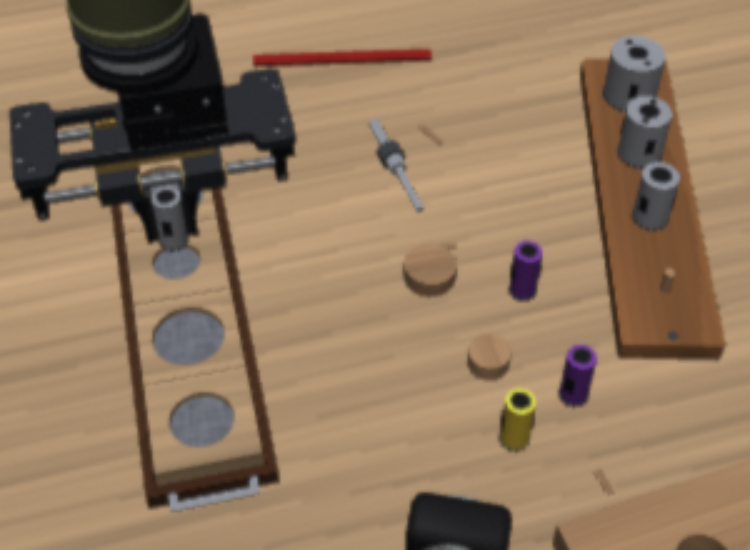

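The saw_22 hangs upright over the smallest recess: rim at crop (172,245), recess at (177,262). Its dowel stands bare at (668,280), and the other three saws are untouched.

drive_tool:
  series:
    - [[0,0,-15,0,0,0,10],[0,0,-8,0,0,0,10],[0,0,-4,0,0,0,10],[0,0,-2,0,0,0,10],[0,0,-1,0,0,0,10],[0,0,0,0,0,0,10]]

```text
time_s: 8.3
ee_pos: [0.5095, -0.1963, 0.0596]
tcp_rot: [0.0, 1.0, -0.027, 0.0]
contact_force: [0.4, 0.1, -0.6]
grip_width: 0.238
finger_force: 15.0
```

drive_tool:
  series:
    - [[0,0,-1,0,0,0,10],[0,0,0,0,0,0,10]]

```text
time_s: 8.5
ee_pos: [0.5095, -0.1964, 0.0587]
tcp_rot: [0.0, 1.0, -0.027, 0.0]
contact_force: [-0.4, -0.4, -0.8]
grip_width: 0.239
finger_force: 15.0
```

drive_tool:
  series:
    - [[0,0,-1,0,0,0,10],[0,0,0,0,0,0,10],[0,0,0,0,0,0,10]]

```text
time_s: 8.8
ee_pos: [0.5097, -0.1964, 0.0587]
tcp_rot: [0.0, 1.0, -0.027, 0.0]
contact_force: [-2.0, 0.8, 6.3]
grip_width: 0.242
finger_force: 15.0
```

drive_tool:
  series:
    - [[0,0,0,0,0,0,26],[0,0,0,0,0,0,34],[0,0,0,0,0,0,45],[0,0,0,0,0,0,50],[0,0,12,0,0,0,50],[0,0,25,0,0,0,50],[0,0,25,0,0,0,50],[0,0,20,0,0,0,60],[4,25,0,0,0,-2,70],[5,38,0,0,0,-2,70],[6,38,0,0,0,-2,70],[6,38,0,0,0,-2,70]]

```text
time_s: 10.0
ee_pos: [0.5308, -0.056, 0.1407]
tcp_rot: [0.0, 0.995, -0.097, 0.001]
contact_force: [0.1, 0.4, 0.1]
grip_width: 0.796
finger_force: 0.0
```

drive_tool:
  series:
    - [[6,38,0,0,0,-2,70],[6,38,0,0,0,-2,70],[6,38,0,0,0,-1.6,70],[6,38,0,0,0,0,70],[6,38,0,0,0,0,70],[5,30,0,0,0,0,70],[0,22,0,0,0,0,70],[0,0,0,0,0,0,70]]

```text
time_s: 10.8
ee_pos: [0.5646, 0.1897, 0.1406]
tcp_rot: [-0.002, 0.99, -0.142, 0.0]
contact_force: [-0.5, 1.0, 0.5]
grip_width: 0.806
finger_force: 0.0
```

```bash
python3 - <<'E'
from h import *
s=arm.observe(); im=viewer.get_image("scene")
cv2.imwrite("pics/p2.png",cv2.resize(im[100:320,100:400],(750,550)))
print(s["ee_pos"].round(4),np.degrees(np.arctan2(*rot(s["tcp_rot"]).as_matrix()[[1,0],0])).round(2),s["time_s"])
E
```

```text
[0.5646 0.1897 0.1406] -16.29 10.8
```

View pics/p2.png

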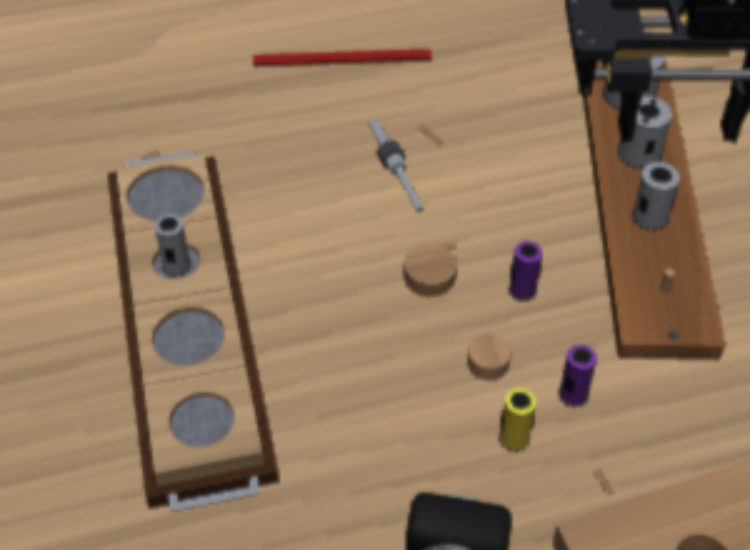

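saw_22 stands upright and centred in the smallest recess at crop (173,255). The gripper is over saw_30, which is at (656,195).

drive_tool:
  series:
    - [[1,0,-30,0,0,0,70],[0,0,-25,0,0,0,70],[0,0,-17,0,0,0,70],[0,0,-8,0,0,0,65],[0,0,0,0,0,0,45],[0,0,0,0,0,0,35],[0,0,0,0,0,0,20],[0,0,0,0,0,0,20],[0,0,0,0,0,0,20],[0,0,0,0,0,0,20],[0,0,0,0,0,0,20]]
  newtons: 18

```text
time_s: 11.95
ee_pos: [0.5668, 0.1849, 0.0602]
tcp_rot: [-0.0, 0.989, -0.145, 0.0]
contact_force: [-1.2, 0.3, 3.8]
grip_width: 0.341
finger_force: 18.0
```

drive_tool:
  series:
    - [[0,0,8,0,0,0,20],[0,0,15,0,0,0,20],[0,0,20,0,0,0,20],[0,0,20,0,0,0,20],[0,0,17,0,0,0,20],[5,-20,0,0,0,2,20],[8,-34,0,0,0,2,20],[8,-34,0,0,0,2,20],[8,-34,0,0,0,2,20],[8,-34,0,0,0,2,20],[8,-34,0,0,0,2,20],[8,-34,0,0,0,1.6,20]]

```text
time_s: 13.15
ee_pos: [0.6197, -0.0407, 0.1408]
tcp_rot: [0.0, 1.0, -0.026, 0.0]
contact_force: [-0.0, 0.5, -0.9]
grip_width: 0.348
finger_force: 18.0
```

drive_tool:
  series:
    - [[8,-34,0,0,0,0,20],[8,-34,0,0,0,0,20],[8,-34,0,0,0,0,20],[8,-34,0,0,0,0,20],[7,-29,0,0,0,0,20],[0,0,-15,0,0,0,20],[0,0,-25,0,0,0,20],[0,0,-15,0,0,0,20],[0,0,0,0,0,0,20],[0,0,0,0,0,0,20]]

```text
time_s: 14.15
ee_pos: [0.6586, -0.2037, 0.085]
tcp_rot: [-0.0, 1.0, -0.026, 0.0]
contact_force: [0.5, 0.2, -0.8]
grip_width: 0.346
finger_force: 18.0
```

```bash
python3 - <<'E'
from h import *
s=arm.observe(); im=viewer.get_image("scene")
cv2.imwrite("pics/p3.png",cv2.resize(im[100:320,100:400],(750,550)))
print(s["ee_pos"].round(4),np.degrees(np.arctan2(*rot(s["tcp_rot"]).as_matrix()[[1,0],0])).round(2),s["time_s"])
E
```

```text
[ 0.6586 -0.2037  0.085 ] -3.0 14.15
```

View pics/p3.png

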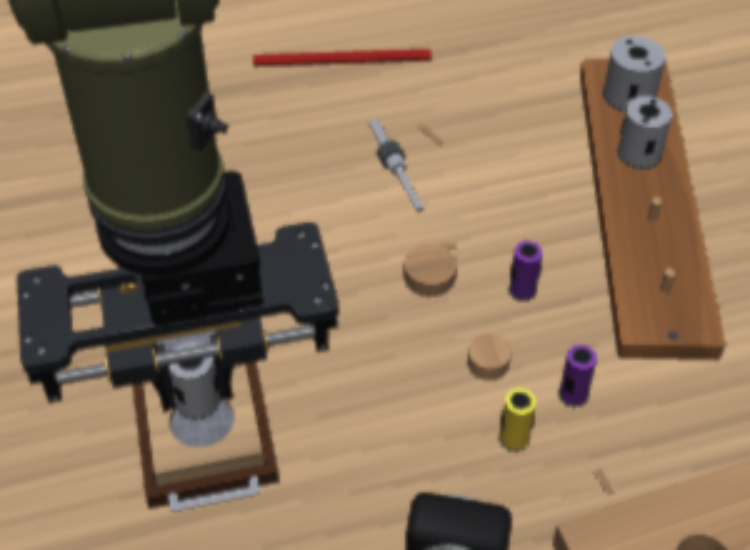

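saw_30 hangs at crop (193,400), directly over its recess at (200,418).

drive_tool:
  series:
    - [[0,0,-12,0,0,0,20],[0,0,-8,0,0,0,20],[0,0,-3,0,0,0,20],[0,0,-1,0,0,0,20],[0,0,-1,0,0,0,20],[0,0,0,0,0,0,20]]

```text
time_s: 14.8
ee_pos: [0.6585, -0.2043, 0.0597]
tcp_rot: [0.0, 1.0, -0.027, 0.0]
contact_force: [-0.0, 0.1, -0.6]
grip_width: 0.345
finger_force: 18.0
```

drive_tool:
  series:
    - [[0,0,-1,0,0,0,20],[0,0,0,0,0,0,20],[0,0,0,0,0,0,20]]

```text
time_s: 15.1
ee_pos: [0.6588, -0.2044, 0.0593]
tcp_rot: [0.0, 1.0, -0.027, 0.0]
contact_force: [-0.3, 0.4, 2.1]
grip_width: 0.345
finger_force: 18.0
```

drive_tool:
  series:
    - [[0,0,0,0,0,0,34],[0,0,0,0,0,0,42],[0,0,0,0,0,0,55],[0,0,0,0,0,0,60],[0,0,12,0,0,0,60],[0,0,25,0,0,0,60],[0,0,25,0,0,0,60],[0,0,20,0,0,0,70],[-10,25,0,0,0,-2,80],[-15,37,0,0,0,-2,80],[-15,37,0,0,0,-2,80],[-15,37,0,0,0,-2,80]]

```text
time_s: 16.3
ee_pos: [0.6031, -0.0669, 0.1417]
tcp_rot: [0.0, 0.995, -0.097, 0.001]
contact_force: [1.0, 0.1, 1.7]
grip_width: 0.911
finger_force: 0.0
```

drive_tool:
  series:
    - [[-15,37,0,0,0,-2,80],[-15,37,0,0,0,-2,80],[-15,37,0,0,0,-1.6,80],[-15,37,0,0,0,0,80],[-15,37,0,0,0,0,80],[-15,37,0,0,0,0,80],[-15,37,0,0,0,0,80],[-5,16,0,0,0,0,80],[0,0,0,0,0,0,80],[0,0,0,0,0,0,80]]

```text
time_s: 17.3
ee_pos: [0.4939, 0.2062, 0.1412]
tcp_rot: [0.0, 0.989, -0.145, 0.001]
contact_force: [0.1, -0.1, 0.2]
grip_width: 0.917
finger_force: 0.0
```

```bash
python3 - <<'E'
from h import *
s=arm.observe(); im=viewer.get_image("scene")
cv2.imwrite("pics/p4.png",cv2.resize(im[100:320,100:400],(750,550)))
print(s["ee_pos"].round(4),np.degrees(np.arctan2(*rot(s["tcp_rot"]).as_matrix()[[1,0],0])).round(2),s["time_s"])
E
```

```text
[0.4939 0.2062 0.1412] -16.62 17.3
```

View pics/p4.png

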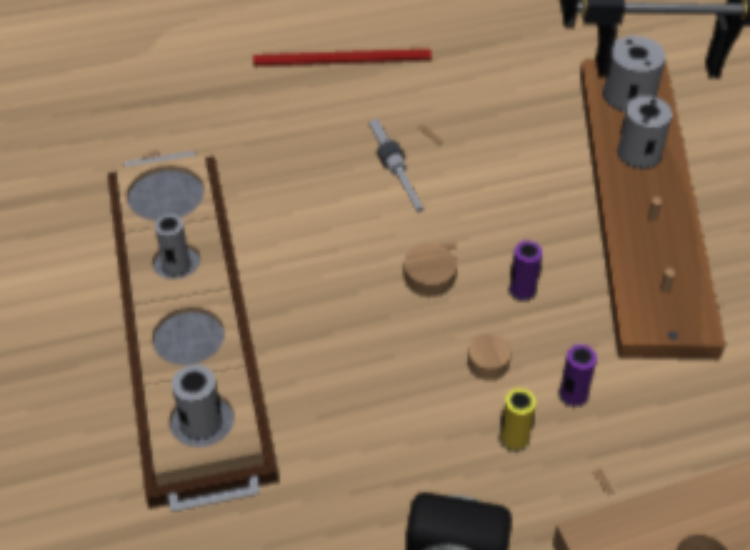

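saw_30 stands in its recess at crop (200,410), and saw_22 is still standing. Next is saw_38 at (645,135).

drive_tool:
  series:
    - [[0,0,-30,0,0,0,80],[0,0,-25,0,0,0,80],[0,0,-17,0,0,0,80],[0,0,-8,0,0,0,75],[0,0,0,0,0,0,55],[0,0,0,0,0,0,45],[0,0,0,0,0,0,28],[0,0,0,0,0,0,28],[0,0,0,0,0,0,28],[0,0,0,0,0,0,28],[0,0,0,0,0,0,28]]
  newtons: 20

```text
time_s: 18.45
ee_pos: [0.4938, 0.207, 0.0612]
tcp_rot: [-0.0, 0.989, -0.145, 0.0]
contact_force: [-0.2, 0.2, 3.0]
grip_width: 0.439
finger_force: 20.0
```

drive_tool:
  series:
    - [[0,0,8,0,0,0,28],[0,0,15,0,0,0,28],[0,0,20,0,0,0,28],[0,0,20,0,0,0,28],[0,0,17,0,0,0,28],[5,-20,0,0,0,2,28],[8,-36,0,0,0,2,28],[8,-36,0,0,0,2,28],[8,-36,0,0,0,2,28],[8,-36,0,0,0,2,28],[8,-36,0,0,0,2,28],[8,-36,0,0,0,1.6,28]]

```text
time_s: 19.65
ee_pos: [0.5467, -0.0307, 0.1418]
tcp_rot: [0.0, 1.0, -0.026, 0.001]
contact_force: [-0.1, -0.2, -0.8]
grip_width: 0.441
finger_force: 20.0
```

drive_tool:
  series:
    - [[8,-36,0,0,0,0,28],[8,-36,0,0,0,0,28],[8,-36,0,0,0,0,28],[8,-36,0,0,0,0,28],[5,-27,0,0,0,0,28],[0,0,-15,0,0,0,28],[0,0,-15,0,0,0,28],[0,0,-15,0,0,0,28],[0,0,0,0,0,0,28],[0,0,0,0,0,0,28]]

```text
time_s: 20.65
ee_pos: [0.5831, -0.1988, 0.0951]
tcp_rot: [-0.0, 1.0, -0.026, -0.001]
contact_force: [-0.3, 0.9, -0.3]
grip_width: 0.443
finger_force: 20.0
```

```bash
python3 - <<'E'
from h import *
s=arm.observe(); im=viewer.get_image("scene")
cv2.imwrite("pics/p5.png",cv2.resize(im[100:320,100:400],(750,550)))
print(s["ee_pos"].round(4),np.degrees(np.arctan2(*rot(s["tcp_rot"]).as_matrix()[[1,0],0])).round(2),s["time_s"])
E
```

```text
[ 0.5831 -0.1988  0.0951] -2.93 20.65
```

View pics/p5.png

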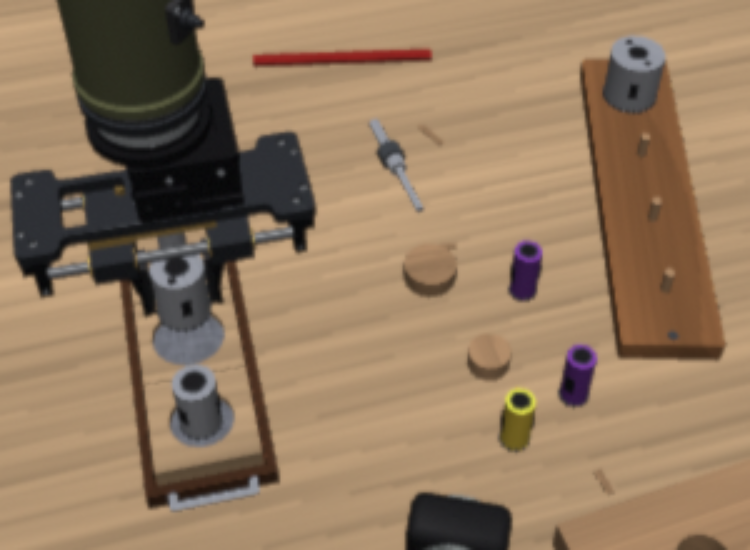

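saw_38 hangs at crop (182,310) over its recess at (187,338), and saw_30 is undisturbed.

drive_tool:
  series:
    - [[0,0,-15,0,0,0,28],[0,0,-12,0,0,0,28],[0,0,-5,0,0,0,28],[0,0,-2,0,0,0,28],[0,0,-1,0,0,0,28],[0,0,0,0,0,0,28]]

```text
time_s: 21.3
ee_pos: [0.5837, -0.2003, 0.0607]
tcp_rot: [0.0, 1.0, -0.027, 0.0]
contact_force: [-0.3, 0.2, -0.5]
grip_width: 0.439
finger_force: 20.0
```

drive_tool:
  series:
    - [[0,0,-1,0,0,0,28],[0,0,0,0,0,0,28],[0,0,0,0,0,0,28]]

```text
time_s: 21.6
ee_pos: [0.5839, -0.2004, 0.0602]
tcp_rot: [0.0, 1.0, -0.027, 0.001]
contact_force: [0.5, 0.1, 1.8]
grip_width: 0.442
finger_force: 20.0
```

drive_tool:
  series:
    - [[0,0,0,0,0,0,42],[0,0,0,0,0,0,50],[0,0,0,0,0,0,60],[0,0,0,0,0,0,66],[0,0,12,0,0,0,66],[0,0,25,0,0,0,66],[0,0,25,0,0,0,66],[0,0,20,0,0,0,75],[-10,25,0,0,0,-2,87],[-14,37,0,0,0,-2,87],[-14,37,0,0,0,-2,87],[-14,37,0,0,0,-2,87]]

```text
time_s: 22.8
ee_pos: [0.5311, -0.0629, 0.1426]
tcp_rot: [0.0, 0.995, -0.097, 0.001]
contact_force: [0.2, 0.0, 0.2]
grip_width: 0.986
finger_force: 0.0
```

drive_tool:
  series:
    - [[-14,37,0,0,0,-2,87],[-14,37,0,0,0,-2,87],[-14,37,0,0,0,-1.6,87],[-14,37,0,0,0,0,87],[-14,37,0,0,0,0,87],[-14,37,0,0,0,0,87],[-14,37,0,0,0,0,87],[-11,34,0,0,0,0,87],[0,0,0,0,0,0,87],[0,0,0,0,0,0,87]]

```text
time_s: 23.8
ee_pos: [0.4223, 0.2294, 0.1423]
tcp_rot: [0.0, 0.99, -0.144, 0.001]
contact_force: [-0.3, -0.4, -0.2]
grip_width: 0.998
finger_force: 0.0
```

```bash
python3 - <<'E'
from h import *
s=arm.observe(); im=viewer.get_image("scene")
cv2.imwrite("pics/p6.png",cv2.resize(im[100:320,100:400],(750,550)))
print(s["ee_pos"].round(4),np.degrees(np.arctan2(*rot(s["tcp_rot"]).as_matrix()[[1,0],0])).round(2),s["time_s"])
E
```

```text
[0.4223 0.2294 0.1423] -16.5 23.8
```

View pics/p6.png

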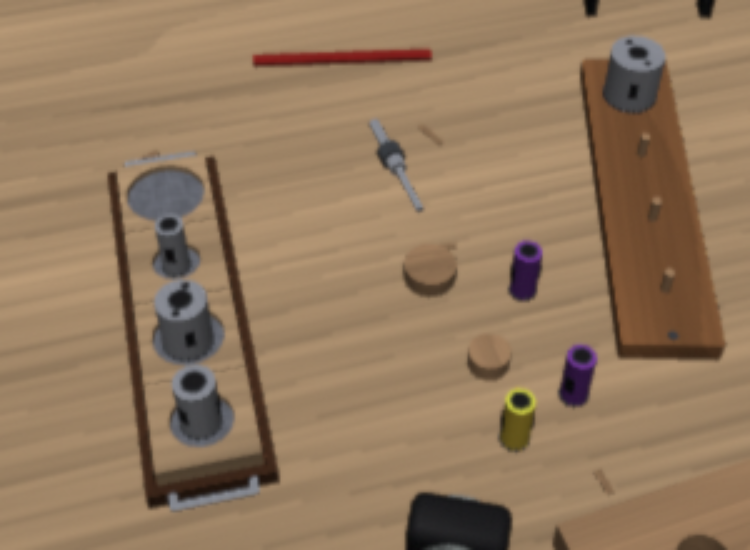

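Three saws stand in their own recesses. The last, saw_48, is at crop (634,80).

drive_tool:
  series:
    - [[0,0,-30,0,0,0,87],[0,0,-25,0,0,0,87],[0,0,-18,0,0,0,87],[0,0,-8,0,0,0,87],[0,0,0,0,0,0,65],[0,0,0,0,0,0,55],[0,0,0,0,0,0,38],[0,0,0,0,0,0,38],[0,0,0,0,0,0,38],[0,0,0,0,0,0,38],[0,0,0,0,0,0,38]]
  newtons: 24

```text
time_s: 24.95
ee_pos: [0.4228, 0.229, 0.061]
tcp_rot: [-0.0, 0.989, -0.145, 0.0]
contact_force: [0.2, -0.4, 2.8]
grip_width: 0.539
finger_force: 24.0
```

drive_tool:
  series:
    - [[0,0,8,0,0,0,38],[0,0,15,0,0,0,38],[0,0,20,0,0,0,38],[0,0,20,0,0,0,38],[0,0,17,0,0,0,38],[8,-20,0,0,0,2,38],[10,-36,0,0,0,2,38],[10,-36,0,0,0,2,38],[10,-36,0,0,0,2,38],[10,-36,0,0,0,2,38],[6,-36,0,0,0,2,38],[0,-36,0,0,0,1.6,38]]

```text
time_s: 26.15
ee_pos: [0.4772, -0.0087, 0.1419]
tcp_rot: [-0.0, 1.0, -0.026, 0.001]
contact_force: [0.6, -0.8, -0.7]
grip_width: 0.54
finger_force: 24.0
```

drive_tool:
  series:
    - [[-6,-36,0,0,0,0,38],[-8,-36,0,0,0,0,38],[-8,-36,0,0,0,0,38],[-8,-36,0,0,0,0,38],[-8,-36,0,0,0,0,38],[-5,-5,0,0,0,0,38],[0,0,-15,0,0,0,38],[0,0,-15,0,0,0,38],[0,0,-15,0,0,0,38],[0,0,0,0,0,0,38],[0,0,0,0,0,0,38]]

```text
time_s: 27.25
ee_pos: [0.4337, -0.1918, 0.0963]
tcp_rot: [-0.0, 1.0, -0.026, 0.0]
contact_force: [0.1, 0.1, -1.4]
grip_width: 0.539
finger_force: 24.0
```

```bash
python3 - <<'E'
from h import *
s=arm.observe(); im=viewer.get_image("top")
cv2.imwrite("pics/p7.png",cv2.resize(im[100:300,230:430],(600,600)))
print(s["ee_pos"].round(4),np.degrees(np.arctan2(*rot(s["tcp_rot"]).as_matrix()[[1,0],0])).round(2),s["time_s"])
E
```

```text
[ 0.4337 -0.1918  0.0963] -3.0 27.25
```

View pics/p7.png

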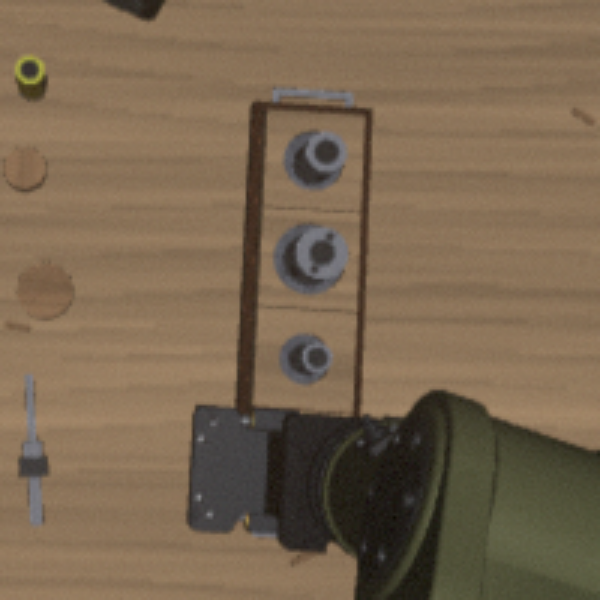

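The top view shows the three placed saws standing in their recesses at (325,152), (322,252) and (316,356). The gripper is over the largest recess at about y 470. I'm lowering saw_48 now.

drive_tool:
  series:
    - [[0,0,-15,0,0,0,38],[0,0,-12,0,0,0,38],[0,0,-5,0,0,0,38],[0,0,-2,0,0,0,38],[0,0,-1,0,0,0,38],[0,0,0,0,0,0,38]]

```text
time_s: 27.9
ee_pos: [0.4337, -0.1924, 0.0609]
tcp_rot: [0.0, 1.0, -0.027, 0.0]
contact_force: [-0.2, 0.2, -1.5]
grip_width: 0.544
finger_force: 24.0
```

drive_tool:
  series:
    - [[0,0,-1,0,0,0,38],[0,0,0,0,0,0,38],[0,0,0,0,0,0,38]]

```text
time_s: 28.2
ee_pos: [0.4338, -0.1925, 0.06]
tcp_rot: [0.0, 1.0, -0.027, 0.0]
contact_force: [-0.2, 1.1, 0.5]
grip_width: 0.538
finger_force: 24.0
```

drive_tool:
  series:
    - [[0,0,-0.5,0,0,0,38],[0,0,0,0,0,0,38],[0,0,0,0,0,0,38]]

```text
time_s: 28.5
ee_pos: [0.4338, -0.1925, 0.06]
tcp_rot: [0.0, 1.0, -0.027, 0.0]
contact_force: [-1.5, 0.5, 7.5]
grip_width: 0.539
finger_force: 24.0
```

drive_tool:
  series:
    - [[0,0,0,0,0,0,52],[0,0,0,0,0,0,60],[0,0,0,0,0,0,70],[0,0,0,0,0,0,76],[0,0,0,0,0,0,76],[0,0,12,0,0,0,76],[0,0,25,0,0,0,76],[0,0,25,0,0,0,76],[0,0,30,0,0,0,76],[0,0,20,0,0,0,76],[20,30,0,0,0,0,76],[20,30,0,0,0,0,76]]

```text
time_s: 29.7
ee_pos: [0.4743, -0.1328, 0.1732]
tcp_rot: [0.001, 1.0, -0.028, 0.001]
contact_force: [0.1, -0.2, -0.3]
grip_width: 0.873
finger_force: 0.0
```

drive_tool:
  series:
    - [[20,35,0,0,0,0,76],[10,35,0,0,0,0,76],[0,35,0,0,0,0,76],[0,35,0,0,0,0,76],[0,35,0,0,0,0,76],[0,35,0,0,0,0,76],[0,20,0,0,0,0,76],[0,0,0,0,0,0,76],[0,0,0,0,0,0,76]]

```text
time_s: 30.6
ee_pos: [0.5035, 0.0974, 0.1716]
tcp_rot: [0.0, 1.0, -0.026, 0.0]
contact_force: [0.6, -0.7, 0.5]
grip_width: 0.877
finger_force: 0.0
```

```bash
python3 - <<'E'
from h import *
s=arm.observe(); im=viewer.get_image("scene")
cv2.imwrite("pics/p8.png",cv2.resize(im[100:320,100:400],(750,550)))
print(s["ee_pos"].round(4),s["time_s"])
E
```

```text
[0.5035 0.0974 0.1716] 30.6
```

View pics/p8.png

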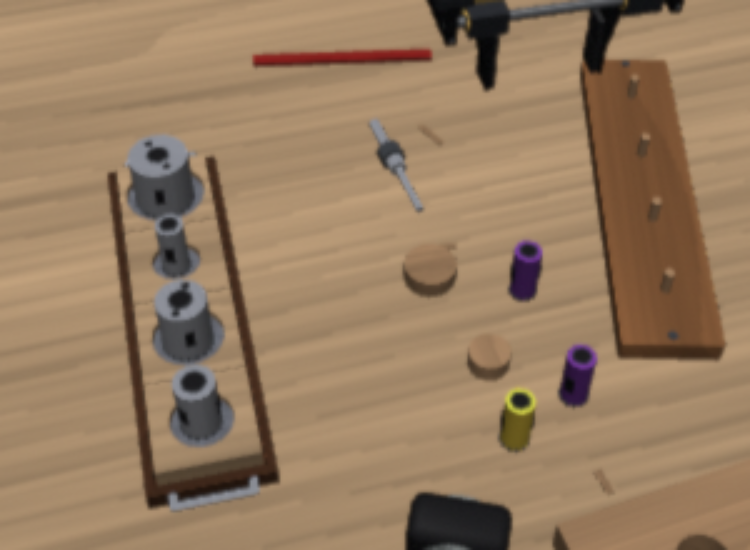

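All four saws stand upright in their own recesses, the dowels are bare, and the gripper is clear of everything.

```bash
python3 -c "
from rig import sign_off
print(sign_off())"
```

```text
the job is handed in; nothing more can be done
None
```

All four hole saws stand upright on the floors of their own recesses in the tray; none was dropped or knocked over, and I handed the job in at about 31 s.

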